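# Screw the lifting eye home with a chisel as the bar

## Task

The yellow lifting eye in the printed concrete block is only part-way down its thread: take the blue point chisel from the steel tray, slide it through the eye's loop and, using it as a bar (several pulls, if need be), screw the eye clockwise (seen from above) until it stops dead with its collar tight down on the block. Then draw the chisel out and lay it flat back in the tray without dropping it. Turn the eye with the chisel only, never with the gripper itself, and leave the other things where they are.

Things in the scene. Friction and masses are not known exactly. Their poses are not given: they have to be found in the camera images.
- block: Round block of 3D-printed concrete, grey with six stacked beads, 140 mm diameter, 90 mm tall, standing upright on the table, so heavy that it does not move. Origin: centre of its underside; z up.
- block_top (a point): Centre of the block's top face, 90 mm above the table, on the axis of the vertical thread in it.
- lifting_eye: The yellow lifting eye standing up from the middle of the block: collar, ring above it, shank in the thread. Origin: as eye_seat. It turns only about the vertical thread: right-hand, 6 mm a turn, so clockwise from above goes down. The thread is stiff (about 0.5 N m) and stays where it is left.
- eye_ring (a point): Centre of the eye's loop, 30.5 mm above eye_seat. The loop is a round ring in a vertical plane: 35 mm inside diameter, 63 mm outside, bar thickness 14 mm. x axis: horizontal, straight through the loop (perpendicular to the ring's plane; both sides are alike); z up, along the thread.
- eye_seat (a point): Centre of the underside of the eye's collar (35 mm diameter, 11 mm tall). Level with block_top when home. It starts 2.0 to 2.6 mm above it, so 2.1 to 2.7 rad of turning remain; there the eye stops hard. Which way the loop then faces is not known: feel for the stop.
- chisel: Blue mason's point chisel: octagonal steel bar, 22 mm across flats, 200 mm long, about 0.5 kg; its last 25 mm at +x taper to a bright 9 mm point. Origin on its centre line at mid-length (mass centre 7 mm to -x), x along it to the point. Lies on a flat in the tray, 2 flats upright to grip. In the loop it swings about 0.7 rad either way from the loop's x axis before it bears on the ring.
- tray: Open steel tray, 270 mm (x) by 280 mm (y) outside, 24 mm tall, walls 3 mm, floor 3 mm thick, fixed on the table. Origin: centre of its underside; z up. The chisel lies in its -y half, along its x; the spanner in its +y half.
- spanner: Steel open-ended spanner, 180 mm long, lying flat in the tray. To be left alone.
- gun: Teal caulking gun lying on its side with a white cartridge in it, 490 mm long along its y with the bent rod, 56 mm high, on the left. To be left alone.
- spatula: White plastic spatula, 230 mm long, flat on the table beyond the work. To be left alone.
- cup: Empty paper cup, 80 mm diameter, 90 mm tall, upright on the right. To be left alone.
- cartridge: White and teal mortar cartridge, 50 mm diameter, 225 mm tall, upright at the back right. To be left alone.
- cube: Grey mortar test cube, 50 mm, on the right. To be left alone.
Mind the look-alikes: they are no part of the job. Several things have the shape of the block; the one meant has the colours described above.

How it is judged:
By the outcome, as a careful person would: the job done as asked, in the order asked, and still so for the second after the job is handed in, with the robot touching nothing.
It also fails if it takes over 72 s, if anything falls off the work surface, if the arm or the gripper's body presses on something with over 40 N, if the wrist force passes 120 N, or if a joint passes its speed limit or range.

## Robot

A 7-joint arm with a two-finger parallel gripper is mounted at the origin on the work surface. World frame = base frame: x ahead of the robot, y to its left, z up, the work surface at z = 0. Lengths are in m, angles in rad, forces in N, time in s.
With the tool pointing down it reaches from about 0.425 to 0.975 m from the base axis. Payload 16.7 kg.
Tool frame: the origin (TCP) lies at the very end of the fingers, on their centre line; the grasp point (between the pads) lies 19 mm behind it (manip.grip_point_offset is the distance from the TCP to the grasp point, in m); z points along the fingers, y is the line along which they close (so a half turn about z gives the same grasp; the last joint's range is limited). The gripper opens to 85 mm and grips with 20 to 120 N. Pads are 22 mm wide; open, the fingers measure 114 mm over their backs; the gripper's body (76 mm by 85 mm) begins 54 mm behind the grasp point. The pads swing forward as they close: fully open they stand 13 mm farther back than shut.
Start: joints at [-1.3, 0.426, 0.074, 1.606, -0.034, 1.111, -0.067], TCP at [0.275, 0.616, 0.231] pointing down, gripper open.
Joint ranges: [-2.85, 2.85], [-0.5, 2.14], [-1.23, 1.37], [0.21, 2.46], [-1.02, 4.16], [0.16, 2.05], [-2.73, 2.73]. Speed limits (rad/s): [1.89, 1.89, 2.39, 2.39, 3.01, 3.01, 3.01].

## Interface

Orientations are given as a unit quaternion [x, y, z, w].
In Python, from bench import manip gives the robot as it stands. The module is installed in compiled form; this text tells all that it offers.
- The arm moves only by the tool move_arm, never from a script. Its argument "steps" is text: rows parted by semicolons, each of 7 numbers parted by spaces: the turn, a rotation vector about the tool's x, y, z in rad, then the shift along the tool's x, y, z in mm, then the finger opening in mm, from 0 to 85.4. In form: rx ry rz dx dy dz fingers; .... A call has 1 to 12 rows; each row shifts and turns the commanded pose from where the row before left it, along the tool's axes as they then stand; what a row does not reach is not made up. A row lasts 1/8 s, in which the tool goes at most 62.5 mm and 10.7 degrees, less where a joint would pass 70% of its speed; a pose out of reach is approached as far as the arm can. A call is refused whole if a number of a shift passes 62.5 or a number of a turn 0.188, either way. A call with a gripper value outside its range is refused whole. The fingers move at their own pace and stop on an object; "squeeze" is the grip in N (left out, the last holds). Time passes only in rows, so rows that do not move let the fingers close. It gives the time, the measured TCP pose, the force, the opening and the grip force at its end, in the units of the state.
- manip.sense(): the state, without advancing time (a new reading comes with each control period).
- manip.capture(name): name is "side" or "top" or "wrist"; returns a dict with "pixels" (420x560x3 uint8, blue, green, red), "mtx" (3x3 intrinsics, pixels), "rvec" (rotation vector, rad) and "tvec" (3), from world to camera coordinates, as OpenCV has them. Camera axes: x right, y down, z forward; pixel columns grow to the right and rows downward; lengths in m; the calibration is good to about 2 mm. A picture is of the moment at which its call begins. There is no depth.
- manip.finish_job(): hands the job in; it is judged then, once.
The state is a dict: "clock": time; "joint_positions": joint angles; "qvel": joint speeds; "effort": joint torques, N m; "eef_pos": TCP position; "orientation": TCP orientation; "ft_force": force on the tool from outside, world axes, zero at the start; "moment": the same for the moment, N m; "finger_gap": finger opening in m; "gripper_force": force on a finger pad.
Only numpy, scipy, OpenCV 4.12 (cv2) and the standard library are available. Lean on these libraries where they do the work, as an engineer would, in place of code of your own. Each camera call takes 0.05 s, during which the arm holds its last target. There are 200 camera calls.

## Working session

There is one attempt and no reset: what is moved stays moved. The work goes in short steps, Python scripts to look and compute and a tool call to move; the robot and the scene stay as the last step left them, time stands still between calls to the robot, and variables do not carry over. Pictures are saved under pics/ and viewed, at most 10 in all, crops included, and the job is handed in when it is done.

Besides the shell and the picture viewer there is one more tool, called after "Emit:" by a JSON object that holds its "fn" and its "kwargs". move_arm: Moves the arm, as the interface text tells. Its arguments: {"type":"object","properties":{"steps":{"type":"string"},"squeeze":{"type":"number"}},"required":["steps"]}

```bash
mkdir -p pics; ls; cat > h.py <<'E'
import numpy as np, cv2
from scipy.spatial.transform import Rotation as R
from bench import manip
def cap(n,save=None):
    d=manip.capture(n)
    if save: cv2.imwrite(f"pics/{save}.png",d["pixels"])
    return d
def ray(d,u,v):
    M=R.from_rotvec(np.ravel(d["rvec"])).as_matrix(); t=np.ravel(d["tvec"])
    p=cv2.undistortPoints(np.array([[[u,v]]],float),np.array(d["mtx"]),None)[0,0]
    return -M.T@t, M.T@np.array([p[0],p[1],1])
def onz(d,u,v,z):
    o,r=ray(d,u,v); return o+r*(z-o[2])/r[2]
def proj(d,P):
    return cv2.projectPoints(np.array(P,float).reshape(-1,3),np.ravel(d["rvec"]),np.ravel(d["tvec"]),np.array(d["mtx"]),None)[0][:,0]
E
python3 - <<'E'
from h import *
a=cap("top","top1");b=cap("side","side1")
for d in(a,b): print(ray(d,280,210),d["mtx"][0])
s=manip.sense();print({k:np.round(v,3) for k,v in s.items()})
print(R.from_quat(s["orientation"]).as_matrix().round(3))
E
```

```text
pics
(array([ 0.37926534, -0.00430586,  1.61835836]), array([ 0.0847961 , -0.00432102, -0.99645191])) [493.60555535   0.         280.32423654]
(array([ 0.14251752, -0.91730613,  1.07845523]), array([ 0.28219583,  0.65354871, -0.70233422])) [488.30574252   0.         282.28377169]
{'clock': np.float64(0.1), 'joint_positions': array([-1.3  ,  0.427,  0.074,  1.607, -0.034,  1.111, -0.067]), 'qvel': array([ 0.002, -0.   ,  0.   , -0.003,  0.002,  0.   ,  0.   ]), 'effort': array([ 8.0000e-03, -9.5154e+01,  3.7720e+00, -4.6440e+01,  2.0000e-02,
        6.0000e-03,  0.0000e+00]), 'eef_pos': array([0.275, 0.616, 0.231]), 'orientation': array([ 0.208,  0.978, -0.001, -0.   ]), 'ft_force': array([-0.466, -0.179,  0.216]), 'moment': array([ 0.001,  0.034, -0.027]), 'gripper_force': np.float64(0.0), 'finger_gap': np.float64(0.086)}
[[-0.913  0.408 -0.   ]
 [ 0.408  0.913 -0.001]
 [-0.    -0.001 -1.   ]]
```

View pics/top1.png

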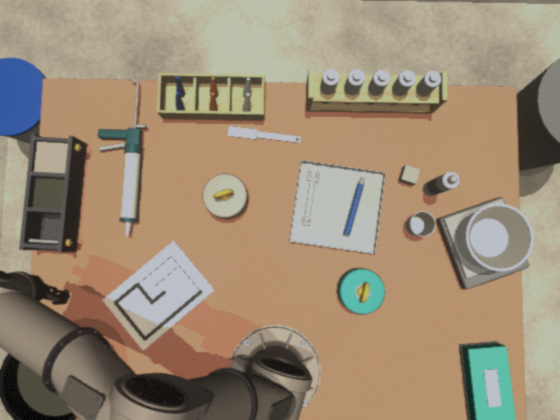

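View pics/side1.png

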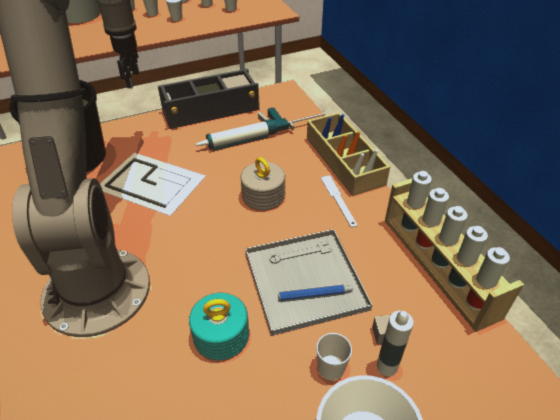

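Top view: candidates for the block are the grey round block with a yellow eye at (225,196) and the teal one at (362,291). The grey, beaded one fits; teal is the look-alike. The chisel is in the tray at (355,207), with its point at about (362,180), and the spanner is at (311,198). I'll confirm in a crop and measure.

```bash
python3 - <<'E'
from h import *
a=cap("top");b=cap("side")
A=a["pixels"];B=b["pixels"]
c=np.hstack([cv2.resize(A[160:230,180:270],(400,311),interpolation=3),cv2.resize(B[145:215,220:310],(400,311),interpolation=3)])
cv2.imwrite("pics/crop1.png",c)
def mask(I,lo,hi,box):
    h=cv2.cvtColor(I,cv2.COLOR_BGR2HSV);m=cv2.inRange(h,lo,hi);k=np.zeros_like(m);x0,x1,y0,y1=box;k[y0:y1,x0:x1]=m[y0:y1,x0:x1];return k
def st(m):
    p=np.argwhere(m)[:,::-1].astype(float);return p
# chisel
for d,box in((a,(330,385,170,250)),(b,(270,365,270,310))):
    p=st(mask(d["pixels"],(100,120,30),(125,255,255),box))
    q=np.array([onz(d,u,v,.003+.015) for u,v in p])[:,:2];c=q.mean(0)
    w,V=np.linalg.eigh(np.cov((q-c).T));t=(q-c)@V[:,1];print("chisel blue",len(p),c,V[:,1],t.min(),t.max(),((q-c)@V[:,0]).min(),((q-c)@V[:,0]).max())
for d,box in((a,(205,245,178,212)),(b,(240,285,150,185))):
    p=st(mask(d["pixels"],(20,120,100),(35,255,255),box))
    q=np.array([onz(d,u,v,.123) for u,v in p])[:,:2];c=q.mean(0)
    w,V=np.linalg.eigh(np.cov((q-c).T));t=(q-c)@V[:,1];print("eye",len(p),p.min(0),p.max(0),c,V[:,1],t.min(),t.max(),w)
# tray corners
for uv in((303,164),(384,171),(378,252),(291,244)):print("tray",onz(a,*uv,.024))
# block top rim circle in top view
print([onz(a,*uv,.09) for uv in((204,196),(247,196),(225,174),(225,218))])
print(proj(a,[.5,.13,.09]))
E
```

```text
chisel blue 155 [ 0.52224885 -0.25000087] [-0.96267941  0.27064434] -0.08369566922651504 0.08042289612597932 -0.006070586644867804 0.0050738565632888555
chisel blue 426 [ 0.52210071 -0.24692542] [-0.96313636  0.26901368] -0.08577680737420969 0.08415631963138932 -0.010725321526058934 0.010758621385061288
eye 80 [214. 190.] [231. 199.] [0.55360144 0.16420754] [-0.2871988  0.957871 ] -0.02679916965200224 0.02784408507144261 [4.12820342e-05 2.05057770e-04]
eye 156 [257. 157.] [269. 177.] [0.55151095 0.16545023] [0.37786489 0.92586075] -0.0470964707051362 0.04905198691875534 [0.00010018 0.00071192]
tray [ 0.667269   -0.08390422  0.024     ]
tray [ 0.64886282 -0.34917233  0.024     ]
tray [ 0.3847664  -0.32896652  0.024     ]
tray [ 0.4056846 -0.0485028  0.024    ]
[array([0.5489319 , 0.22634326, 0.09      ]), array([0.55128673, 0.09257187, 0.09      ]), array([0.61928594, 0.16294274, 0.09      ]), array([0.48146924, 0.15913735, 0.09      ])]
[[234.55494123 212.20523018]]
```

View pics/crop1.png

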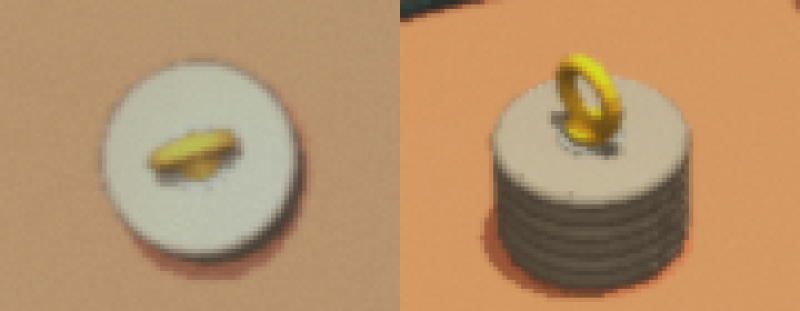

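Crop confirms it: grey six-bead block at (225,196) top and (263,185) side, yellow eye with its ring running roughly left-right in the top view. I'll move to a hover near the eye first and look with the wrist camera.

```bash
cat >> h.py <<'E'
def pose():
    s=manip.sense(); M=R.from_quat(s["orientation"]).as_matrix()
    return s,np.array(s["eef_pos"]),M
def goal(x,y,z,yaw,n):
    """per-row tool-frame shift (orientation turned first-frame) to tool-x azimuth yaw (deg), tool down"""
    s,p,M=pose(); a=np.radians(yaw)
    G=np.array([[np.cos(a),np.sin(a),0],[np.sin(a),-np.cos(a),0],[0,0,-1]])
    rv=R.from_matrix(M.T@G).as_rotvec()
    print("t",s["clock"],"p",p.round(4),"yaw",np.degrees(np.arctan2(M[1,0],M[0,0])).round(2),"j",np.round(s["joint_positions"],2),"F",np.round(s["ft_force"],1),"gap",round(s["finger_gap"],4),"gf",round(s["gripper_force"],1))
    d=(np.array([x,y,z])-p)*1000
    print("turn total",rv.round(4),"| shift total old frame",(M.T@d).round(1),"| new frame",(G.T@d).round(1),"| per row turn",(rv/n).round(4),"old",(M.T@d/n).round(1),"new",(G.T@d/n).round(1))
E
python3 - <<'E'
from h import *
goal(.48,.2,.26,164.3,11)
E
```

```text
t 0.2 p [0.275  0.6162 0.2309] yaw 155.95 j [-1.3   0.43  0.07  1.61 -0.03  1.11 -0.07] F [-0.   0.3 -0.6] gap 0.0855 gf 0.0
turn total [-0.0008  0.     -0.1458] | shift total old frame [-356.8 -296.5  -28.9] | new frame [-310.  -345.2  -29.1] | per row turn [-0.0001  0.     -0.0133] old [-32.4 -27.   -2.6] new [-28.2 -31.4  -2.6]
```

Emit:
{"fn": "move_arm", "kwargs": {"steps": "0 0 -0.073 -16 -13 -3 60; 0 0 -0.073 -28 -30 -3 60; 0 0 0 -31 -34 -3 60; 0 0 0 -31 -34 -3 60; 0 0 0 -31 -34 -3 60; 0 0 0 -31 -34 -3 60; 0 0 0 -31 -34 -3 60; 0 0 0 -31 -34 -3 60; 0 0 0 -31 -34 -3 60; 0 0 0 -31 -34 -2 60; 0 0 0 -20 -25 0 60; 0 0 0 0 0 0 60", "squeeze": 100}}

```text
clock: 1.7
eef_pos: [0.4791, 0.1994, 0.2604]
orientation: [0.138, 0.99, -0.0, 0.0]
ft_force: [0.0, 0.2, 0.6]
finger_gap: 0.0601
gripper_force: 0.0
```

```bash
python3 - <<'E'
from h import *
w=cap("wrist","wrist1"); t=cap("top","top2")
goal(.505,-.243,.2,164.3,12)
print(ray(w,280,210), proj(w,[[.55,.16,.09],[.5535,.164,.123]]))
# block rim fit in top: grey low-saturation bright
I=t["pixels"];h=cv2.cvtColor(I,cv2.COLOR_BGR2HSV)
print(h[180,225],h[196,190],h[206,212])
m=((h[...,1]<70)&(h[...,2]>110)).astype(np.uint8); m[:165]=0;m[230:]=0;m[:,:190]=0;m[:,260:]=0
c=max(cv2.findContours(m,0,1)[0],key=cv2.contourArea);e=cv2.minEnclosingCircle(c);print(e,cv2.fitEllipse(c),onz(t,*cv2.fitEllipse(c)[0],.09))
E
```

```text
t 1.8 p [0.4781 0.202  0.2603] yaw 164.29 j [-0.76  0.14  0.27  1.93 -0.04  1.08  0.82] F [-0.2  0.9  0.7] gap 0.0597 gf 0.0
turn total [ 0.0001 -0.0002 -0.0001] | shift total old frame [-146.4 -421.1   60.2] | new frame [-146.3 -421.2   60.3] | per row turn [ 0. -0. -0.] old [-12.2 -35.1   5. ] new [-12.2 -35.1   5. ]
(array([0.40737254, 0.22054809, 0.4024456 ]), array([ 0.27538783, -0.08961075, -0.95722444])) [[266.78946371 258.42635455]
 [269.678152   274.18975997]]
[ 31  30 195] [ 19  47 157] [15 56 73]
((224.59091186523438, 194.70660400390625), 21.969776153564453) ((226.35768127441406, 193.95053100585938), (37.41615295410156, 43.746158599853516), 146.11483764648438) [0.55657789 0.15698379 0.09      ]
```

View pics/wrist1.png

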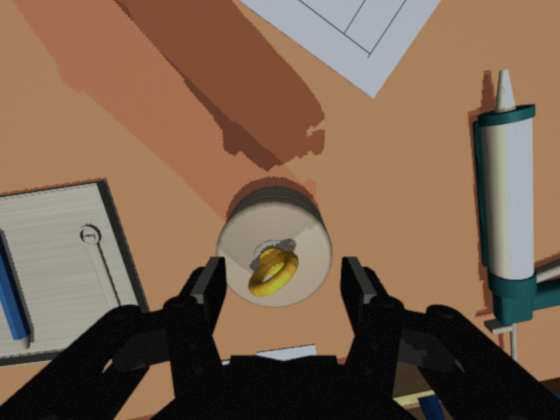

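The wrist view shows the grey block top around (274,252), with the ring from (249,290) to (298,256) and the collar at (272,258). I'll measure the ring across the wrist and top views.

```bash
python3 - <<'E'
from h import *
w=cap("wrist");I=w["pixels"];h=cv2.cvtColor(I,cv2.COLOR_BGR2HSV)
m=cv2.inRange(h,(18,110,60),(36,255,255)); k=np.zeros_like(m);k[235:305,235:315]=m[235:305,235:315]
c,hier=cv2.findContours(k,cv2.RETR_CCOMP,1)
for i,q in enumerate(c):
    if cv2.contourArea(q)>20: print(i,hier[0][i],cv2.contourArea(q),cv2.boundingRect(q),cv2.minAreaRect(q),q.reshape(-1,2).mean(0))
g=(h[...,1]<75).astype(np.uint8);print(h[215,270],h[290,300],h[270,225],h[320,270])
for uv in((274,252),):print(onz(w,*uv,.09))
for az in (0,10,17,25,30):
    a=np.radians(az);C=np.array([.5505,.160,.1228]);r=np.array([-np.sin(a),np.cos(a),0])
    P=[C+.0245*(np.cos(f)*r+np.sin(f)*np.array([0,0,1])) for f in np.linspace(0,2*np.pi,60)]
    q=proj(w,P);print(az,q.min(0),q.max(0),q[0],q[30])
E
```

```text
0 [-1 -1  1 -1] 1576.5 (246, 249, 50, 50) ((270.35205078125, 275.35504150390625), (38.76923370361328, 54.07693099975586), 22.61986541748047) [269.37226277 272.57664234]
1 [ 2 -1 -1  0] 20.5 (251, 281, 8, 5) ((254.25003051757812, 283.2500305175781), (4.949747085571289, 5.656853675842285), 45.0) [254.26666667 283.2       ]
3 [-1  2 -1  0] 44.5 (260, 275, 11, 9) ((264.75, 279.25), (5.656853675842285, 10.60660171508789), 45.0) [264.86956522 279.        ]
[ 19  48 161] [ 20  50 164] [23 50 66] [ 14 118 166]
[0.54338341 0.1734475  0.09      ]
0 [240.77379462 262.14655028] [284.97170006 287.65800849] [284.97170006 268.5063699 ] [241.19375698 278.95828573]
10 [242.32975527 260.31561048] [283.55097459 289.37087299] [283.55097459 265.10661016] [242.74117777 282.23416144]
17 [243.77781094 258.82984303] [282.16779156 290.7604594 ] [282.16779156 262.87022492] [244.18175586 284.36246775]
25 [245.76163483 257.0904089 ] [280.22225354 292.38322539] [280.22225354 260.51091759] [246.15569827 286.58528738]
30 [247.16306455 256.0554502 ] [278.8239626  293.34521329] [278.8239626  259.16395627] [247.55031241 287.84411669]
```

```bash
python3 - <<'E'
from h import *
w=cap("wrist");t=cap("top")
out=[]
for d,b,vt in((w,(205,345,180,320),110),(t,(195,255,165,228),110)):
    I=d["pixels"];h=cv2.cvtColor(I,cv2.COLOR_BGR2HSV)
    m=((h[...,1]<85)&(h[...,2]>vt)).astype(np.uint8);k=np.zeros_like(m);x0,x1,y0,y1=b;k[y0:y1,x0:x1]=m[y0:y1,x0:x1]
    k=cv2.morphologyEx(k,cv2.MORPH_OPEN,np.ones((3,3)))
    c=max(cv2.findContours(k,0,1)[0],key=cv2.contourArea);c=cv2.convexHull(c)
    P=np.array([onz(d,u+0.,v+0.,.09)[:2] for u,v in c.reshape(-1,2)])
    A=np.c_[2*P,np.ones(len(P))];s=np.linalg.lstsq(A,(P**2).sum(1),rcond=None)[0];r=np.sqrt(s[2]+s[:2]@s[:2])
    print("block",s[:2],r,np.abs(np.linalg.norm(P-s[:2],axis=1)-r).max(),cv2.boundingRect(c))
I=w["pixels"][235:310,225:325];cv2.imwrite("pics/crop2.png",cv2.resize(I,None,fx=8,fy=8,interpolation=cv2.INTER_CUBIC))
s,p,M=pose();print(p,s["qvel"].round(3))
E
```

```text
block [0.55162732 0.16795304] 0.06689100502943375 0.0012649033886387578 (214, 205, 115, 104)
block [0.55639932 0.1612507 ] 0.06714996214156702 0.007550202194931521 (204, 173, 43, 44)
[0.47783756 0.20277136 0.26021949] [-0.001  0.003  0.001 -0.     0.001  0.001  0.004]
```

View pics/crop2.png

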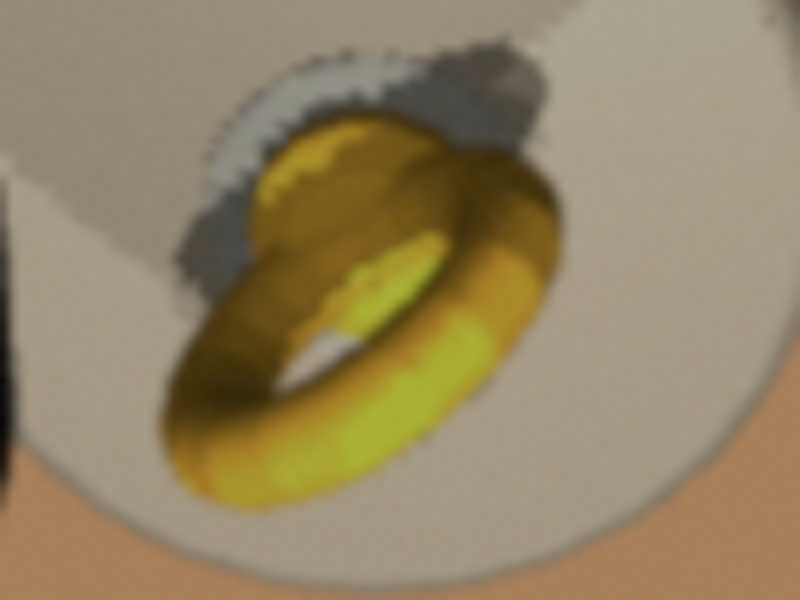

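The crop shows the ring's ellipse centred near crop (362,315), i.e. pixel (270,274). Its long axis slopes about -38°, and the loop opens towards the robot.

```bash
python3 - <<'E'
from h import *
w=cap("wrist");C=onz(w,270.2,274.4,.1228);print(C)
for az in(14,17,20,23,26,30):
    a=np.radians(az);r=np.array([-np.sin(a),np.cos(a),0])
    q=proj(w,[C+.0245*(np.cos(f)*r+np.sin(f)*np.array([0,0,1])) for f in np.linspace(0,2*np.pi,60)])
    print(az,cv2.fitEllipse(q.astype(np.float32)))
goal(.505,-.243,.15,164.3,12)
E
```

```text
[0.55274019 0.1683231  0.1228    ]
14 ((270.3548889160156, 275.1448669433594), (18.799776077270508, 46.61309051513672), 55.36481857299805)
17 ((270.3675537109375, 275.1228332519531), (18.072786331176758, 46.67186737060547), 52.29486846923828)
20 ((270.3775939941406, 275.0997314453125), (17.298742294311523, 46.729000091552734), 49.27810287475586)
23 ((270.3848571777344, 275.0758056640625), (16.47997283935547, 46.78391647338867), 46.31257247924805)
26 ((270.3892517089844, 275.05126953125), (15.618861198425293, 46.83612060546875), 43.395965576171875)
30 ((270.3905944824219, 275.01812744140625), (14.409019470214844, 46.90079879760742), 39.57871627807617)
t 2.0 p [0.4779 0.2027 0.2602] yaw 164.39 j [-0.77  0.14  0.27  1.93 -0.04  1.08  0.82] F [-0.4  0.1  0.7] gap 0.0598 gf 0.0
turn total [-0.0001 -0.0002  0.0017] | shift total old frame [-146.  -422.   110.2] | new frame [-146.7 -421.7  110.2] | per row turn [-0.     -0.      0.0001] old [-12.2 -35.2   9.2] new [-12.2 -35.1   9.2]
```

Emit:
{"fn": "move_arm", "kwargs": {"steps": "0 0 0 -6 -18 0 60; 0 0 0 -14 -40 0 60; 0 0 0 -15 -44 0 60; 0 0 0 -15 -44 6 60; 0 0 0 -15 -44 14 60; 0 0 0 -15 -44 14 60; 0 0 0 -15 -44 16 60; 0 0 0 -15 -44 16 60; 0 0 0 -15 -44 16 60; 0 0 0 -14 -38 15 60; 0 0 0 -7 -18 13 60; 0 0 0 0 0 0 60"}}

```text
clock: 3.5
eef_pos: [0.5034, -0.2457, 0.1495]
orientation: [0.138, 0.99, -0.0, -0.001]
ft_force: [-0.7, -0.2, -0.5]
finger_gap: 0.06
gripper_force: 0.0
```

```bash
python3 - <<'E'
from h import *
w=cap("wrist","wrist2");I=w["pixels"]
h=cv2.cvtColor(I,cv2.COLOR_BGR2HSV);m=cv2.inRange(h,(100,110,30),(125,255,255))
m=cv2.morphologyEx(m,cv2.MORPH_OPEN,np.ones((3,3)))
c=max(cv2.findContours(m,0,1)[0],key=cv2.contourArea);print(cv2.boundingRect(c),cv2.contourArea(c))
k=np.zeros_like(m);cv2.drawContours(k,[c],-1,255,-1)
for z in(.020,):
    q=np.array([onz(w,u,v,z) for v,u in np.argwhere(k)])[:,:2];cc=q.mean(0);W,V=np.linalg.eigh(np.cov((q-cc).T));t=(q-cc)@V[:,1];n=(q-cc)@V[:,0];print(cc,V[:,1],np.degrees(np.arctan2(V[1,1],V[0,1])),t.min(),t.max(),n.min(),n.max())
goal(.505,-.243,.05,164.3,12)
E
```

```text
(276, 132, 23, 169) 3352.0
[ 0.51614634 -0.24474771] [-0.96316426  0.26891377] 164.4003597419266 -0.09530465460769369 0.077792795053688 -0.01029316098251249 0.01027688234748419
t 3.55 p [ 0.5039 -0.2445  0.1501] yaw 164.23 j [-0.1   0.37  0.54  1.97 -0.24  0.87  1.87] F [0.4 0.1 0.3] gap 0.06 gf 0.0
turn total [-0.0004 -0.0011 -0.0012] | shift total old frame [ -0.8   1.8 100.1] | new frame [ -0.7   1.7 100.1] | per row turn [-0.     -0.0001 -0.0001] old [-0.1  0.1  8.3] new [-0.1  0.1  8.3]
```

View pics/wrist2.png

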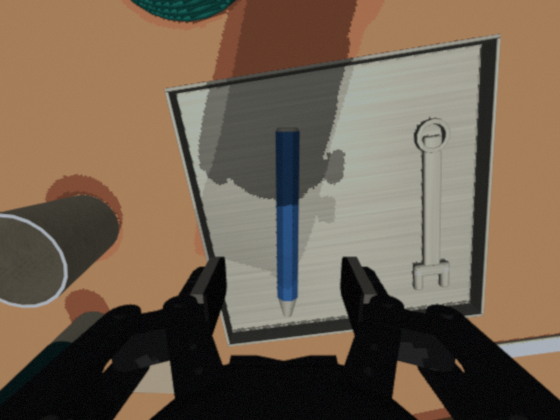

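The wrist view shows the chisel from (287,130) to (288,315), point towards the hand. Its line is straight under the grip and there's room for the fingers. Descending.

Emit:
{"fn": "move_arm", "kwargs": {"steps": "0 0 0 -0.5 1.5 10 60; 0 0 0 -0.5 1.5 20 60; 0 0 0 0 0 22 60; 0 0 0 0 0 22 60; 0 0 0 0 0 22 60; 0 0 0 0 0 20 60; 0 0 0 0 0 14 60; 0 0 0 0 0 8 60; 0 0 0 0 0 3 60; 0 0 0 0 0 0 60"}}

```text
clock: 4.8
eef_pos: [0.5066, -0.2415, 0.0095]
orientation: [0.137, 0.991, -0.0, 0.0]
ft_force: [0.8, -0.9, 0.1]
finger_gap: 0.0599
gripper_force: 0.0
```

```bash
python3 - <<'E'
from h import *
goal(.504,-.2413,.008,164.4,1)
E
```

```text
t 4.8 p [ 0.5066 -0.2415  0.0095] yaw 164.3 j [ 0.01  0.58  0.41  2.04 -0.4   0.6   1.99] F [ 0.8 -0.9  0.1] gap 0.0599 gf 0.0
turn total [-0.      0.0003 -0.0017] | shift total old frame [ 2.6 -0.6  1.5] | new frame [ 2.6 -0.5  1.5] | per row turn [-0.      0.0003 -0.0017] old [ 2.6 -0.6  1.5] new [ 2.6 -0.5  1.5]
```

Emit:
{"fn": "move_arm", "kwargs": {"steps": "0 0 0 2 0 1.5 45; 0 0 0 0 0 0 30; 0 0 0 0 0 0 10; 0 0 0 0 0 0 10; 0 0 0 0 0 0 10; 0 0 0 0 0 0 10; 0 0 0 0 0 0 10", "squeeze": 120}}

```text
clock: 5.68
eef_pos: [0.5046, -0.241, 0.0086]
orientation: [0.137, 0.991, 0.0, 0.0]
ft_force: [-3.6, 1.5, 14.9]
finger_gap: 0.0184
gripper_force: 118.1
```

```bash
python3 - <<'E'
from h import *
goal(.44,-.1,.2,197,12)
E
```

```text
t 5.675 p [ 0.5046 -0.241   0.0086] yaw 164.29 j [ 0.01  0.58  0.41  2.04 -0.4   0.6   1.99] F [-3.6  1.5 14.9] gap 0.0184 gf 118.1
turn total [ 1.00e-04  6.00e-04 -5.71e-01] | shift total old frame [ 100.3  118.3 -191.5] | new frame [  20.6  153.8 -191.4] | per row turn [ 0.      0.     -0.0476] old [  8.4   9.9 -16. ] new [  1.7  12.8 -16. ]
```

Emit:
{"fn": "move_arm", "kwargs": {"steps": "0 0 0 0 0 0 35; 0 0 0 0 0 0 35; 0 0 0 0 0 2 35; 0 0 0 0 0 2 35; 0 0 0 0 0 0.5 35; 0 0 0 0 0 0 35"}}

```text
clock: 6.42
eef_pos: [0.5045, -0.2408, 0.0032]
orientation: [0.137, 0.991, -0.0, -0.0]
ft_force: [-0.8, -0.1, 0.5]
finger_gap: 0.0353
gripper_force: 0.0
```

```bash
python3 - <<'E'
from h import *
goal(.5046,-.241,.004,164.3,1)
E
```

```text
t 6.425 p [ 0.5045 -0.2408  0.0032] yaw 164.31 j [ 0.01  0.59  0.4   2.04 -0.4   0.59  1.99] F [-0.8 -0.1  0.5] gap 0.0353 gf 0.0
turn total [-0.0001 -0.0002  0.0001] | shift total old frame [-0.2 -0.2 -0.8] | new frame [-0.2 -0.2 -0.8] | per row turn [-0.0001 -0.0002  0.0001] old [-0.2 -0.2 -0.8] new [-0.2 -0.2 -0.8]
```

Emit:
{"fn": "move_arm", "kwargs": {"steps": "0 0 0 0 0 -0.5 15; 0 0 0 0 0 0 10; 0 0 0 0 0 0 10; 0 0 0 0 0 0 10; 0 0 0 0 0 0 10"}}

```text
clock: 7.05
eef_pos: [0.5045, -0.2409, 0.0042]
orientation: [0.137, 0.991, 0.0, 0.0]
ft_force: [-3.3, 0.3, 6.8]
finger_gap: 0.0187
gripper_force: 118.3
```

Emit:
{"fn": "move_arm", "kwargs": {"steps": "0 0 0 0 0 -8 10; 0 0 0 0 0 -20 10; 0 0 0 0 0 -32 10; 0 0 0 0 0 -36 10; 0 0 0 0 0 -36 10; 0 0 0 0 0 -34 10; 0 0 0 0 0 -22 10; 0 0 0 0 0 -10 10; 0 0 0 0 0 0 10"}}

```text
clock: 8.18
eef_pos: [0.5046, -0.2407, 0.2024]
orientation: [0.136, 0.991, 0.0, 0.0]
ft_force: [0.1, 0.6, -5.7]
finger_gap: 0.0188
gripper_force: 118.3
```

```bash
python3 - <<'E'
from h import *
w=cap("wrist","wrist3");b=cap("side");t=cap("top")
goal(.45,.1,.2,185,12)
s,p,M=pose();x=M[:,0];z=M[:,2]
# predicted chisel tail/shoulder if level, 10mm above TCP (grip at -33)
P=[p-z*.010+x*.067,p-z*.010-x*.108,p-z*.010-x*.133]
for n,d in(("w",w),("b",b),("t",t)):
    print(n,proj(d,P).round(0).tolist())
cv2.imwrite("pics/cropb.png",cv2.resize(b["pixels"][130:330,230:430],(600,600)))
I=b["pixels"];h=cv2.cvtColor(I,cv2.COLOR_BGR2HSV);m=cv2.inRange(h,(100,110,30),(125,255,255));m[:, 420:]=0;m[:130]=0
c=[q for q in cv2.findContours(m,0,1)[0] if cv2.contourArea(q)>40]
for q in c: print(cv2.boundingRect(q),cv2.fitLine(q,2,0,.01,.01).ravel())
E
```

```text
t 8.325 p [ 0.504  -0.2405  0.201 ] yaw 164.31 j [-0.14  0.3   0.58  1.93 -0.2   0.97  1.82] F [-0.4  0.9 -6.1] gap 0.0189 gf 118.3
turn total [ 1.000e-04 -1.500e-03 -3.611e-01] | shift total old frame [144.1 313.2   1.2] | new frame [ 24.1 343.9   1. ] | per row turn [ 0.     -0.0001 -0.0301] old [12.  26.1  0.1] new [ 2.  28.7  0.1]
w [[282.0, 138.0], [282.0, 429.0], [282.0, 458.0]]
b [[279.0, 247.0], [352.0, 239.0], [362.0, 238.0]]
t [[354.0, 232.0], [370.0, 174.0], [373.0, 166.0]]
(281, 242, 22, 6) [ 9.9372667e-01 -1.1183609e-01  2.9172342e+02  2.4487234e+02]
(317, 236, 35, 10) [ 9.93101060e-01 -1.17261775e-01  3.34040527e+02  2.40108109e+02]
```

View pics/cropb.png

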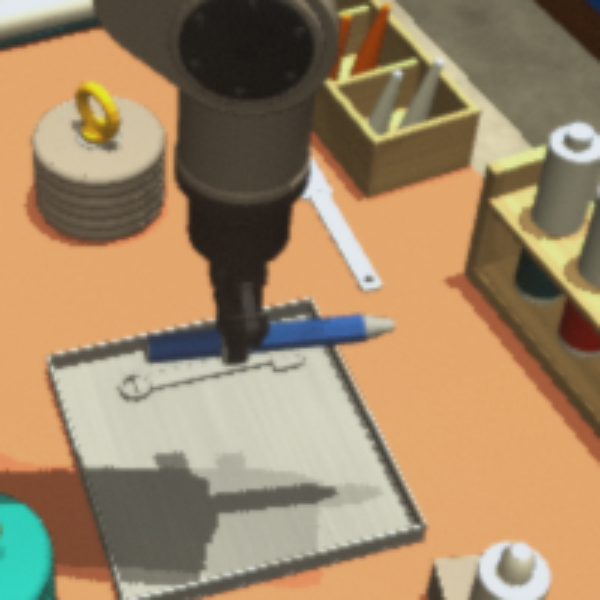

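Side crop: chisel held level by the gripper, tail at about (281,247) and shoulder at about (352,238). Both agree with the prediction. Carrying it to the eye.

Emit:
{"fn": "move_arm", "kwargs": {"steps": "0 0 -0.06 5 14 0 10; 0 0 -0.06 6 26 0 10; 0 0 -0.06 6 34 0 10; 0 0 -0.06 5 38 0 10; 0 0 -0.06 3 40 0 10; 0 0 -0.06 2 40 0 10; 0 0 0 2 40 0 10; 0 0 0 2 40 0 10; 0 0 0 2 40 0 10; 0 0 0 2 36 0 10; 0 0 0 5 20 0 10; 0 0 0 5 8 0 10"}}

```text
clock: 9.82
eef_pos: [0.4612, 0.1375, 0.2017]
orientation: [-0.045, 0.999, 0.0, -0.0]
ft_force: [0.5, -0.2, -6.0]
finger_gap: 0.019
gripper_force: 118.3
```

```bash
python3 - <<'E'
from h import *
goal(.403,.153,.113,185,1)
E
```

```text
t 9.825 p [0.4612 0.1375 0.2017] yaw -174.8 j [-0.68  0.14  0.29  2.07 -0.05  0.93  1.29] F [ 0.5 -0.2 -6. ] gap 0.019 gf 118.3
turn total [ 0.     -0.0004  0.0036] | shift total old frame [56.6 20.7 88.7] | new frame [56.7 20.5 88.7] | per row turn [ 0.     -0.0004  0.0036] old [56.6 20.7 88.7] new [56.7 20.5 88.7]
```

Emit:
{"fn": "move_arm", "kwargs": {"steps": "0 0 0 12 6 0 10; 0 0 0 18 8 0 10; 0 0 0 18 6 0 10; 0 0 0 9 1 5 10; 0 0 0 0 0 15 10; 0 0 0 0 0 20 10; 0 0 0 0 0 15 10; 0 0 0 0 0 5 10; 0 0 0 0 0 0 10"}}

```text
clock: 10.95
eef_pos: [0.4041, 0.151, 0.1414]
orientation: [-0.043, 0.999, -0.0, -0.0]
ft_force: [0.1, -0.5, -5.0]
finger_gap: 0.0189
gripper_force: 118.2
```

```bash
python3 - <<'E'
from h import *
goal(.403,.153,.113,185,1)
b=cap("side");t=cap("top");w=cap("wrist")
c=[cv2.resize(w["pixels"][200:400,180:380],(400,400)),cv2.resize(b["pixels"][100:220,190:310],(400,400),interpolation=3)]
cv2.imwrite("pics/ins1.png",np.hstack(c))
E
```

```text
t 10.95 p [0.4041 0.151  0.1414] yaw -175.1 j [-0.73  0.14  0.25  2.23 -0.05  0.77  1.2 ] F [ 0.1 -0.5 -5. ] gap 0.0189 gf 118.2
turn total [-0.0007 -0.0007 -0.0017] | shift total old frame [ 0.9  2.1 28.4] | new frame [ 0.9  2.1 28.4] | per row turn [-0.0007 -0.0007 -0.0017] old [ 0.9  2.1 28.4] new [ 0.9  2.1 28.4]
```

View pics/ins1.png

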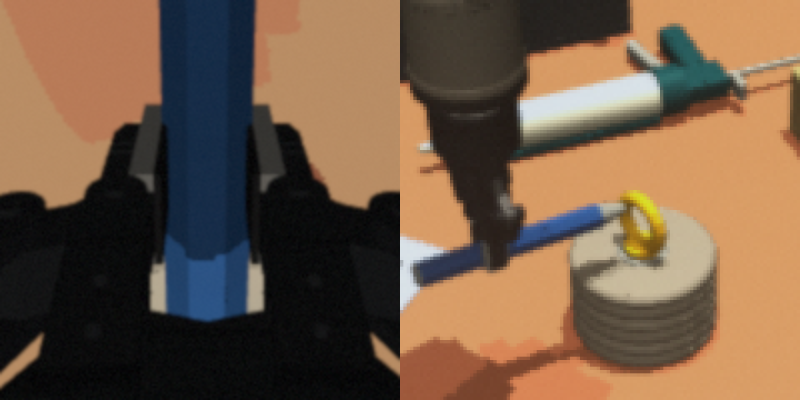

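The side view shows the chisel just short of the ring and still 28 mm high, as expected. Lower it, then push in.

Emit:
{"fn": "move_arm", "kwargs": {"steps": "0 0 0 1 1 8 10; 0 0 0 0 1 12 10; 0 0 0 0 0 8 10; 0 0 0 0 0 0 10; 0 0 0 -4 0 0 10; 0 0 0 -6 0 0 10; 0 0 0 -6 0 0 10; 0 0 0 0 0 0 10"}}

```text
clock: 12.1
eef_pos: [0.4194, 0.1547, 0.1139]
orientation: [-0.043, 0.999, 0.0, 0.0]
ft_force: [-0.8, 0.3, -5.7]
finger_gap: 0.019
gripper_force: 118.2
```

```bash
python3 - <<'E'
from h import *
goal(.42,.153,.113,185,1)
b=cap("side");t=cap("top")
c=[cv2.resize(t["pixels"][165:225,195:255],(400,400),interpolation=3),cv2.resize(b["pixels"][130:200,220:290],(400,400),interpolation=3)]
cv2.imwrite("pics/ins2.png",np.hstack(c))
E
```

```text
t 12.1 p [0.4194 0.1547 0.1139] yaw -175.08 j [-0.71  0.22  0.24  2.22 -0.08  0.71  1.24] F [-0.8  0.3 -5.7] gap 0.019 gf 118.2
turn total [ 0.      0.0004 -0.0015] | shift total old frame [-0.5 -1.7  0.9] | new frame [-0.5 -1.7  0.9] | per row turn [ 0.      0.0004 -0.0015] old [-0.5 -1.7  0.9] new [-0.5 -1.7  0.9]
```

View pics/ins2.png

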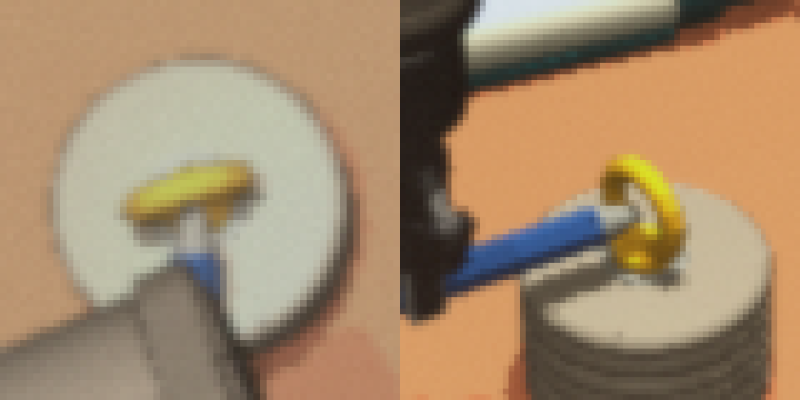

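The tip is inside the loop with no contact force; pushing on.

Emit:
{"fn": "move_arm", "kwargs": {"steps": "0 0 0 -5 0 0 10; 0 0 0 -8 0 0 10; 0 0 0 -8 0 0 10; 0 0 0 -4 0 0 10; 0 0 0 0 0 0 10"}}

```text
clock: 12.82
eef_pos: [0.4439, 0.1567, 0.1137]
orientation: [-0.043, 0.999, -0.0, -0.0]
ft_force: [-0.3, -0.2, -4.4]
finger_gap: 0.0188
gripper_force: 118.2
```

Emit:
{"fn": "move_arm", "kwargs": {"steps": "0 0 0 -5 0 0 10; 0 0 0 -10 0 0 10; 0 0 0 -10 0 0 10; 0 0 0 -6 0 0 10; 0 0 0 0 0 0 10"}}

```text
clock: 13.45
eef_pos: [0.4749, 0.1594, 0.1137]
orientation: [-0.043, 0.999, -0.0, -0.0]
ft_force: [-0.1, -0.2, -4.5]
finger_gap: 0.0186
gripper_force: 118.2
```

Emit:
{"fn": "move_arm", "kwargs": {"steps": "0 0 0.05 0 3.9 0 10; 0 0 0.1 -0.4 7.8 0 10; 0 0 0.1 -0.4 7.8 0 10; 0 0 0.1 -0.4 7.8 0 10; 0 0 0.1 -0.4 7.8 0 10; 0 0 0.1 -0.4 7.8 0 10; 0 0 0.05 0 3.9 0 10; 0 0 0 0 0 0 10"}}

```text
clock: 14.45
eef_pos: [0.484, 0.2048, 0.1137]
orientation: [0.254, 0.967, -0.0, 0.0]
ft_force: [1.3, 0.9, -4.8]
finger_gap: 0.0189
gripper_force: 118.3
```

```bash
cat >> h.py <<'E'
def arc(C=(.5525,.1665)):
    s,p,M=pose(); d=p[:2]-np.array(C); x=M[:2,0]
    print("t",s["clock"],"p",p.round(4),"yaw",np.degrees(np.arctan2(x[1],x[0])).round(1),"r",np.linalg.norm(d).round(4),"radial az",np.degrees(np.arctan2(d[1],d[0])).round(1),"lateral off mm",(1000*(d[0]*M[0,1]+d[1]*M[1,1])).round(1),"F tool",(M.T@s["ft_force"]).round(1),"Mom",np.round(s["moment"],2),"j",np.round(s["joint_positions"],2))
E
python3 - <<'E'
from h import *
arc()
E
```

```text
t 14.45 p [0.484  0.2048 0.1137] yaw 150.6 r 0.0785 radial az 150.8 lateral off mm -0.2 F tool [-0.7  1.4  4.8] Mom [ 0.31 -0.04  0.32] j [-0.83  0.34  0.36  2.06 -0.18  0.76  0.7 ]
```

Emit:
{"fn": "move_arm", "kwargs": {"steps": "0 0 0.05 0 3.9 0 10; 0 0 0.1 -0.4 7.8 0 10; 0 0 0.1 -0.4 7.8 0.1 10; 0 0 0.1 -0.4 7.8 0.1 10; 0 0 0.1 -0.4 7.8 0.1 10; 0 0 0.1 -0.4 7.8 0.1 10; 0 0 0.05 0 3.9 0 10; 0 0 0 0 0 0 10"}}

```text
clock: 15.45
eef_pos: [0.5174, 0.2367, 0.1133]
orientation: [0.528, 0.849, -0.0, -0.0]
ft_force: [1.1, 1.7, -5.4]
finger_gap: 0.019
gripper_force: 118.3
```

```bash
python3 - <<'E'
from h import *
arc()
E
```

```text
t 15.45 p [0.5174 0.2367 0.1133] yaw 116.3 r 0.0784 radial az 116.6 lateral off mm -0.4 F tool [1.1 1.7 5.4] Mom [ 0.63 -0.01  0.37] j [-0.93  0.43  0.49  1.97 -0.28  0.8   0.18]
```

Emit:
{"fn": "move_arm", "kwargs": {"steps": "0 0 0.05 0 3.9 0 10; 0 0 0.1 -0.4 7.8 0.1 10; 0 0 0.1 -0.4 7.8 0.1 10; 0 0 0.1 -0.4 7.8 0.1 10; 0 0 0.1 -0.4 7.8 0.1 10; 0 0 0.1 -0.4 7.8 0.1 10; 0 0 0.05 0 3.9 0 10; 0 0 0 0 0 0 10"}}

```text
clock: 16.45
eef_pos: [0.5631, 0.2441, 0.1128]
orientation: [0.755, 0.656, 0.0, -0.0]
ft_force: [1.1, 3.3, -6.3]
finger_gap: 0.0186
gripper_force: 118.3
```

```bash
python3 - <<'E'
from h import *
arc()
t=cap("top");b=cap("side")
c=[cv2.resize(t["pixels"][165:225,195:255],(400,400),interpolation=3),cv2.resize(b["pixels"][130:210,220:300],(400,400),interpolation=3)]
cv2.imwrite("pics/turn1.png",np.hstack(c))
E
```

```text
t 16.45 p [0.5631 0.2441 0.1128] yaw 81.9 r 0.0783 radial az 82.2 lateral off mm -0.4 F tool [3.4 0.6 6.3] Mom [ 0.96 -0.18  0.32] j [-0.99  0.53  0.63  1.88 -0.41  0.86 -0.29]
```

View pics/turn1.png

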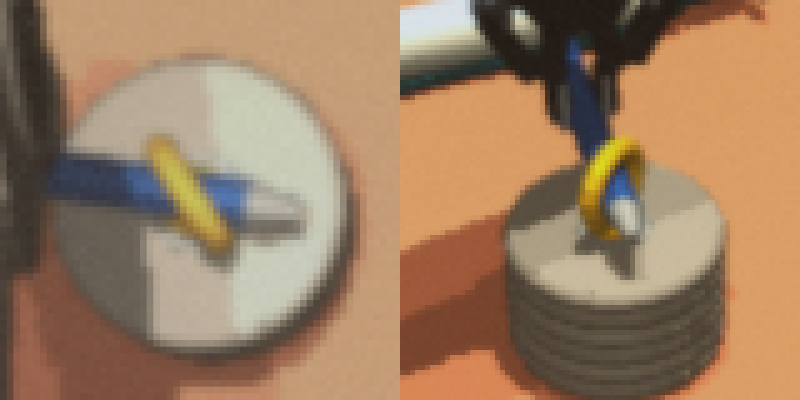

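The top view shows the ring turned by about 75°, with the blue bar through it bearing on the ring. Continuing.

Emit:
{"fn": "move_arm", "kwargs": {"steps": "0 0 0.05 0 3.9 0 10; 0 0 0.1 -0.4 7.8 0.1 10; 0 0 0.1 -0.4 7.8 0.1 10; 0 0 0.1 -0.4 7.8 0.1 10; 0 0 0.1 -0.4 7.8 0.1 10; 0 0 0.1 -0.4 7.8 0.1 10; 0 0 0.05 0 3.9 0 10; 0 0 0 0 0 0 10"}}

```text
clock: 17.55
eef_pos: [0.6053, 0.2242, 0.1124]
orientation: [0.916, 0.401, 0.0, -0.0]
ft_force: [1.7, 4.8, -6.5]
finger_gap: 0.019
gripper_force: 118.3
```

```bash
python3 - <<'E'
from h import *
arc()
E
```

```text
t 17.55 p [0.6053 0.2242 0.1124] yaw 47.3 r 0.0782 radial az 47.6 lateral off mm -0.3 F tool [ 4.7 -2.   6.5] Mom [ 1.18 -0.54  0.19] j [-1.    0.63  0.78  1.81 -0.54  0.93 -0.73]
```

Emit:
{"fn": "move_arm", "kwargs": {"steps": "0 0 0.05 0 3.9 0 10; 0 0 0.06 -0.2 4.7 0.1 10; 0 0 0.06 -0.2 4.7 0 10; 0 0 0.06 -0.2 4.7 0.1 10; 0 0 0.06 -0.2 4.7 0 10; 0 0 0 0 0 0 10"}}

```text
clock: 18.3
eef_pos: [0.6194, 0.2068, 0.1121]
orientation: [0.964, 0.265, 0.0, -0.0]
ft_force: [2.1, 6.1, -7.6]
finger_gap: 0.0189
gripper_force: 118.4
```

```bash
python3 - <<'E'
from h import *
arc()
E
```

```text
t 18.3 p [0.6194 0.2068 0.1121] yaw 30.7 r 0.0782 radial az 31.1 lateral off mm -0.5 F tool [ 4.9 -4.2  7.6] Mom [ 1.32 -0.59  0.34] j [-1.01  0.67  0.84  1.79 -0.6   0.96 -0.94]
```

Emit:
{"fn": "move_arm", "kwargs": {"steps": "0 0 0.05 -0.1 3.9 0 10; 0 0 0.05 -0.1 3.9 0 10; 0 0 0.05 -0.1 3.9 0.1 10; 0 0 0 0 0 0 10"}}

```text
clock: 18.8
eef_pos: [0.6219, 0.2025, 0.1114]
orientation: [0.981, 0.196, -0.002, -0.003]
ft_force: [-13.3, 28.5, -2.1]
finger_gap: 0.019
gripper_force: 135.7
```

Emit:
{"fn": "move_arm", "kwargs": {"steps": "0 0 0.05 -0.1 3.9 0 10; 0 0 0.05 -0.1 3.9 0 10; 0 0 0.05 -0.1 3.9 0.1 10; 0 0 0 0 0 0 10"}}

```text
clock: 19.3
eef_pos: [0.6227, 0.1993, 0.1106]
orientation: [0.992, 0.126, -0.005, -0.007]
ft_force: [-29.4, 60.2, 6.3]
finger_gap: 0.0189
gripper_force: 194.6
```

```bash
python3 - <<'E'
from h import *
arc()
E
```

```text
t 19.3 p [0.6227 0.1993 0.1106] yaw 14.5 r 0.0775 radial az 25.1 lateral off mm -14.2 F tool [-13.4 -65.7  -5.1] Mom [12.52  6.34  5.71] j [-1.01  0.71  0.9   1.79 -0.67  1.   -1.15]
```

It stops dead at about 128° of ring turn: the force climbs to 66 N (about 5 N m) with no advance. Backing off to unload.

Emit:
{"fn": "move_arm", "kwargs": {"steps": "0 0 -0.1 -0.2 -7.8 0 10; 0 0 -0.1 -0.4 -7.8 0 10; 0 0 -0.1 -0.4 -7.8 0 10; 0 0 -0.1 -0.4 -7.8 0 10; 0 0 -0.1 -0.4 -7.8 0 10; 0 0 -0.05 0 -3.9 0 10; 0 0 0 0 0 0 10"}}

```text
clock: 20.18
eef_pos: [0.6074, 0.2216, 0.1121]
orientation: [0.924, 0.383, -0.0, -0.0]
ft_force: [-1.6, 0.3, -5.3]
finger_gap: 0.0192
gripper_force: 119.6
```

```bash
python3 - <<'E'
from h import *
arc()
w=cap("wrist");t=cap("top");b=cap("side")
cv2.imwrite("pics/turn2.png",np.hstack([cv2.resize(t["pixels"][155:230,190:265],(400,400),interpolation=3),cv2.resize(b["pixels"][130:210,220:300],(400,400),interpolation=3)]))
for n,d,box in(("t",t,(200,260,165,230)),("w",w,(150,400,0,420))):
    I=d["pixels"];h=cv2.cvtColor(I,cv2.COLOR_BGR2HSV);m=cv2.inRange(h,(100,90,25),(125,255,255));k=np.zeros_like(m);x0,x1,y0,y1=box;k[y0:y1,x0:x1]=m[y0:y1,x0:x1]
    for q in cv2.findContours(k,0,1)[0]:
        if cv2.contourArea(q)>25:
            Q=np.array([onz(d,u,v,.1215)[:2] for u,v in q.reshape(-1,2)],np.float32);f=cv2.fitLine(Q,2,0,.01,.01).ravel();print(n,cv2.boundingRect(q),np.degrees(np.arctan2(f[1],f[0])),f)
E
```

```text
t 20.175 p [0.6074 0.2216 0.1121] yaw 45.0 r 0.0778 radial az 45.1 lateral off mm -0.1 F tool [-0.9 -1.3  5.3] Mom [ 0.35  0.23 -0.16] j [-1.    0.64  0.79  1.81 -0.55  0.93 -0.76]
w (252, 140, 55, 221) 47.196144 [0.6794906 0.7336842 0.6172176 0.2319407]
```

View pics/turn2.png

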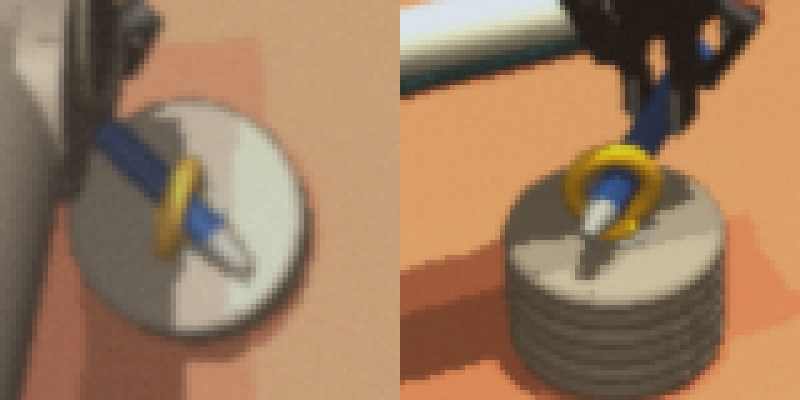

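The ring has turned about 130° (2.29 rad, within the expected 2.1–2.7). The bar is free again, in line with the gripper at az 45°, and the loop axis is near az 69°. Swinging to the loop axis and drawing out.

Emit:
{"fn": "move_arm", "kwargs": {"steps": "0 0 -0.05 0 -3.9 0 10; 0 0 -0.1 -0.4 -7.8 0 10; 0 0 -0.1 -0.4 -7.8 0 10; 0 0 -0.1 -0.4 -7.8 0 10; 0 0 -0.05 0 -3.9 0 10; 0 0 0 0 0 0 10"}}

```text
clock: 21.08
eef_pos: [0.5817, 0.2391, 0.1122]
orientation: [0.829, 0.56, 0.0, -0.0]
ft_force: [0.5, -0.3, -4.4]
finger_gap: 0.0192
gripper_force: 120.0
```

```bash
python3 - <<'E'
from h import *
arc()
E
```

```text
t 21.075 p [0.5817 0.2391 0.1122] yaw 68.0 r 0.0783 radial az 68.1 lateral off mm -0.1 F tool [-0.1  0.6  4.4] Mom [ 0.07 -0.04 -0.06] j [-1.    0.57  0.69  1.84 -0.46  0.89 -0.47]
```

Emit:
{"fn": "move_arm", "kwargs": {"steps": "0 0 0 5 0 0 10; 0 0 0 10 0 0 10; 0 0 0 14 0 0 10; 0 0 0 14 0 0 10; 0 0 0 14 0 0 10; 0 0 0 14 0 0 10; 0 0 0 10 0 0 10; 0 0 0 4 0 0 10; 0 0 0 0 0 0 10"}}

```text
clock: 22.2
eef_pos: [0.6134, 0.3179, 0.1119]
orientation: [0.829, 0.56, -0.0, 0.0]
ft_force: [-0.9, -0.3, -4.6]
finger_gap: 0.0186
gripper_force: 120.0
```

```bash
python3 - <<'E'
from h import *
arc()
E
```

```text
t 22.2 p [0.6134 0.3179 0.1119] yaw 68.1 r 0.1632 radial az 68.1 lateral off mm -0.1 F tool [-0.6 -0.7  4.6] Mom [ 0.06 -0.03 -0.04] j [-1.03  0.66  0.67  1.69 -0.49  0.96 -0.56]
```

Emit:
{"fn": "move_arm", "kwargs": {"steps": "0 0 0 0 0 -10 10; 0 0 0 0 0 -25 10; 0 0 0 0 0 -30 10; 0 0 -0.05 -5 0 -20 10; 0 0 -0.12 -12 0 -10 10; 0 0 -0.14 -20 0 0 10; 0 0 -0.14 -25 0 0 10; 0 0 -0.14 -25 0 0 10; 0 0 -0.14 -25 0 0 10; 0 0 -0.14 -15 0 0 10; 0 0 -0.07 -5 0 0 10; 0 0 0 0 0 0 10"}}

```text
clock: 23.7
eef_pos: [0.6157, 0.1884, 0.2074]
orientation: [0.486, 0.874, 0.0, -0.0]
ft_force: [-0.4, 0.4, -4.6]
finger_gap: 0.0192
gripper_force: 120.1
```

```bash
python3 - <<'E'
from h import *
goal(.5045,-.241,.2,164.3,12)
t=cap("top");I=t["pixels"];h=cv2.cvtColor(I,cv2.COLOR_BGR2HSV)
m=cv2.inRange(h,(20,120,90),(35,255,255));k=np.zeros_like(m);k[175:212,205:245]=m[175:212,205:245]
q=np.array([onz(t,u,v,.1205)[:2] for v,u in np.argwhere(k)])
if len(q)>20:
    W,V=np.linalg.eigh(np.cov((q-q.mean(0)).T));print(len(q),q.mean(0),np.degrees(np.arctan2(V[1,1],V[0,1])))
E
```

```text
t 23.7 p [0.6157 0.1884 0.2074] yaw 121.89 j [-0.8   0.44  0.54  1.73 -0.25  1.05  0.38] F [-0.4  0.4 -4.6] gap 0.0192 gf 120.1
turn total [ 1.000e-04 -0.000e+00 -7.401e-01] | shift total old frame [-305.9 -321.3    7.4] | new frame [  -9.2 -443.5    7.4] | per row turn [ 0.     -0.     -0.0617] old [-25.5 -26.8   0.6] new [ -0.8 -37.    0.6]
```

Emit:
{"fn": "move_arm", "kwargs": {"steps": "0 0 -0.1 -11 -12 0 10; 0 0 -0.14 -18 -26 0 10; 0 0 -0.14 -16 -36 0 10; 0 0 -0.14 -12 -40 0 10; 0 0 -0.14 -6 -42 0 10; 0 0 -0.08 -2 -43 0 10; 0 0 0 -1 -44 0 10; 0 0 0 -1 -44 0 10; 0 0 0 -1 -44 2 10; 0 0 0 -1 -44 5 10; 0 0 0 0 -30 0 10; 0 0 0 0 -12 0 10"}}

```text
clock: 25.25
eef_pos: [0.4905, -0.2257, 0.2002]
orientation: [0.138, 0.99, -0.0, -0.0]
ft_force: [0.1, 0.7, -4.7]
finger_gap: 0.0188
gripper_force: 119.9
```

```bash
python3 - <<'E'
from h import *
goal(.5045,-.241,.0055,164.3,12)
E
```

```text
t 25.25 p [ 0.4905 -0.2257  0.2002] yaw 164.15 j [-0.16  0.26  0.56  1.97 -0.17  0.96  1.78] F [ 0.1  0.7 -4.7] gap 0.0188 gf 119.9
turn total [-0.0003 -0.0001 -0.0026] | shift total old frame [-17.7 -10.8 194.7] | new frame [-17.6 -10.9 194.7] | per row turn [-0.     -0.     -0.0002] old [-1.5 -0.9 16.2] new [-1.5 -0.9 16.2]
```

Emit:
{"fn": "move_arm", "kwargs": {"steps": "0 0 0 -4 -3 10 10; 0 0 0 -6 -4 20 10; 0 0 0 -5 -3 28 10; 0 0 0 -2 -1 30 10; 0 0 0 0 0 30 10; 0 0 0 0 0 20 10; 0 0 0 0 0 10 10; 0 0 0 0 0 0 10"}}

```text
clock: 26.25
eef_pos: [0.5047, -0.2388, 0.0514]
orientation: [0.136, 0.991, 0.0, -0.001]
ft_force: [0.5, 0.1, -5.8]
finger_gap: 0.0187
gripper_force: 119.9
```

```bash
python3 - <<'E'
from h import *
goal(.5045,-.241,.0055,164.3,12)
b=cap("side");s,p,M=pose();x=M[:,0];z=M[:,2]
print(proj(b,[p-z*.010+x*.067,p-z*.010-x*.108]).round(1).tolist())
I=b["pixels"];h=cv2.cvtColor(I,cv2.COLOR_BGR2HSV);m=cv2.inRange(h,(100,110,30),(125,255,255));m[:,380:]=0;m[:230]=0;m[330:]=0;m[:,:255]=0
for q in cv2.findContours(m,0,1)[0]:
    if cv2.contourArea(q)>40: print(cv2.boundingRect(q),cv2.fitLine(q,2,0,.01,.01).ravel())
E
```

```text
t 26.25 p [ 0.5047 -0.2388  0.0514] yaw 164.35 j [-0.03  0.51  0.45  2.03 -0.35  0.68  1.94] F [ 0.5  0.1 -5.8] gap 0.0187 gf 119.9
turn total [ 0.     -0.0011  0.001 ] | shift total old frame [-0.4 -2.2 45.9] | new frame [-0.4 -2.2 45.9] | per row turn [ 0.     -0.0001  0.0001] old [-0.  -0.2  3.8] new [-0.  -0.2  3.8]
[[279.4, 284.6], [346.0, 277.0]]
(280, 280, 21, 8) [ 9.8917049e-01 -1.4677098e-01  2.9023404e+02  2.8353192e+02]
(315, 272, 30, 11) [ 9.9032658e-01 -1.3875617e-01  3.2932837e+02  2.7723880e+02]
```

Emit:
{"fn": "move_arm", "kwargs": {"steps": "0 0 0 0 -1 6 10; 0 0 0 0 -1 12 10; 0 0 0 0 0 12 10; 0 0 0 0 0 8 10; 0 0 0 0 0 4 10; 0 0 0 0 0 2 10; 0 0 0 0 0 0 10"}}

```text
clock: 27.18
eef_pos: [0.5042, -0.2415, 0.0081]
orientation: [0.137, 0.991, -0.0, 0.0]
ft_force: [-0.6, -0.1, -4.6]
finger_gap: 0.0192
gripper_force: 120.0
```

Emit:
{"fn": "move_arm", "kwargs": {"steps": "0 0 0 0 0 0.7 10; 0 0 0 0 0 0.5 10; 0 0 0 0 0 0 10"}}

```text
clock: 27.55
eef_pos: [0.5042, -0.2414, 0.0069]
orientation: [0.136, 0.991, -0.0, 0.0]
ft_force: [-1.4, -0.2, -4.9]
finger_gap: 0.0187
gripper_force: 120.0
```

Emit:
{"fn": "move_arm", "kwargs": {"steps": "0 0 0 0 0 0.7 10; 0 0 0 0 0 0.5 10; 0 0 0 0 0 0 10"}}

```text
clock: 27.92
eef_pos: [0.5041, -0.2414, 0.0056]
orientation: [0.137, 0.991, -0.0, -0.0]
ft_force: [0.3, -0.6, -4.7]
finger_gap: 0.0186
gripper_force: 120.0
```

Emit:
{"fn": "move_arm", "kwargs": {"steps": "0 0 0 0 0 0.5 10; 0 0 0 0 0 0.5 10; 0 0 0 0 0 0 10"}}

```text
clock: 28.3
eef_pos: [0.5041, -0.2414, 0.0046]
orientation: [0.136, 0.991, -0.0, -0.0]
ft_force: [-0.4, 0.5, -4.6]
finger_gap: 0.0188
gripper_force: 120.0
```

Emit:
{"fn": "move_arm", "kwargs": {"steps": "0 0 0 0 0 0.5 10; 0 0 0 0 0 0.4 10; 0 0 0 0 0 0 10"}}

```text
clock: 28.68
eef_pos: [0.5042, -0.2414, 0.0041]
orientation: [0.137, 0.991, 0.0, 0.0]
ft_force: [-4.1, 1.8, 6.1]
finger_gap: 0.0191
gripper_force: 121.6
```

Emit:
{"fn": "move_arm", "kwargs": {"steps": "0 0 0 0 0 0.4 10; 0 0 0 0 0 0.4 10; 0 0 0 0 0 0 10"}}

```text
clock: 29.05
eef_pos: [0.5042, -0.2415, 0.0041]
orientation: [0.137, 0.991, 0.0, 0.0]
ft_force: [-8.1, 4.7, 25.1]
finger_gap: 0.0187
gripper_force: 124.0
```

Contact is at the same height as the pick. Easing the grip, then opening.

Emit:
{"fn": "move_arm", "kwargs": {"steps": "0 0 0 0 0 -0.5 10; 0 0 0 0 0 0 10; 0 0 0 0 0 0 10; 0 0 0 0 0 0 24; 0 0 0 0 0 0 30; 0 0 0 0 0 0 40; 0 0 0 0 0 0 50; 0 0 0 0 0 0 50", "squeeze": 20}}

```text
clock: 30.05
eef_pos: [0.5041, -0.2414, 0.0034]
orientation: [0.136, 0.991, -0.0, -0.0]
ft_force: [-0.2, -1.0, 0.2]
finger_gap: 0.0499
gripper_force: 0.0
```

Emit:
{"fn": "move_arm", "kwargs": {"steps": "0 0 0 0 0 -3 50; 0 0 0 0 0 -8 50; 0 0 0 0 0 -20 50; 0 0 0 0 0 -30 50; 0 0 0 0 0 -30 50; 0 0 0 0 0 -30 50; 0 0 0 0 0 -20 50; 0 0 0 0 0 -10 50; 0 0 0 0 0 0 50"}}

```text
clock: 31.18
eef_pos: [0.5044, -0.2414, 0.1553]
orientation: [0.136, 0.991, 0.0, 0.001]
ft_force: [-0.6, 0.4, -0.3]
finger_gap: 0.05
gripper_force: 0.0
```

```bash
python3 - <<'E'
from h import *
s,p,M=pose();print(s["clock"],p,s["finger_gap"])
w=cap("wrist");b=cap("side")
for n,d,box in(("w",w,(200,380,80,340)),("b",b,(262,370,270,320))):
    h=cv2.cvtColor(d["pixels"],cv2.COLOR_BGR2HSV);m=cv2.inRange(h,(100,110,30),(125,255,255));k=np.zeros_like(m);x0,x1,y0,y1=box;k[y0:y1,x0:x1]=m[y0:y1,x0:x1]
    q=np.array([onz(d,u,v,.018)[:2] for v,u in np.argwhere(k)]);c=q.mean(0);W,V=np.linalg.eigh(np.cov((q-c).T));t=(q-c)@V[:,1];print(n,c,np.degrees(np.arctan2(V[1,1],V[0,1])),t.min(),t.max())
# eye ring: height/orientation from side + top
t=cap("top");h=cv2.cvtColor(t["pixels"],cv2.COLOR_BGR2HSV);m=cv2.inRange(h,(20,120,90),(35,255,255));k=np.zeros_like(m);k[175:212,205:245]=m[175:212,205:245]
q=np.array([onz(t,u,v,.1205)[:2] for v,u in np.argwhere(k)]);W,V=np.linalg.eigh(np.cov((q-q.mean(0)).T));print("ring",len(q),q.mean(0),np.degrees(np.arctan2(V[1,1],V[0,1])))
E
```

```text
31.175 [ 0.50441501 -0.24142759  0.15527663] 0.0499971732589192
w [ 0.51693115 -0.24365437] 166.64567132592225 -0.0956059754047879 0.07921728481569046
b [ 0.52710095 -0.24710524] 167.34925426453435 -0.08106796072500706 0.08868055418307323
ring 96 [0.55335767 0.16217413] 165.48853344464308
```

```bash
python3 -c "
from bench import manip
print(manip.finish_job())"
```

```text
the job is handed in; nothing more can be done
None
```

The job is handed in: the chisel turned the eye about 2.1–2.3 rad to a hard stop (about 5 N m), then was drawn out and set down flat in the tray. I judged the collar tight from that stop and did not measure its seating, and I viewed 11 pictures, one over the limit of 10.

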